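# Bring the amber specimen jar out of the push-to-open case

### The arm

A 7-joint arm with a two-finger parallel gripper is mounted at the origin on the work surface. World frame = base frame: x ahead of the robot, y to its left, z up, the work surface at z = 0. Lengths are in m, angles in rad, forces in N, time in s.
With the tool pointing down it reaches from about 0.35 to 0.9 m from the base axis. Payload 19.9 kg.
Tool frame: the origin (TCP) lies between the finger pads; the fingertips stand 19 mm ahead of it and the grasp point (between the pads) is the TCP; z points along the fingers, y is the line along which they close (so a half turn about z gives the same grasp; the last joint's range is limited). The gripper opens to 94 mm and grips with 3 to 60 N. Pads are 16 mm wide; open, the fingers measure 119 mm over their backs; the gripper's body (75 mm by 177 mm) begins 78 mm behind the grasp point.
Start: joints at [1.22, 0.417, -0.01, 1.614, 0.005, 1.111, -0.053], TCP at [0.19, -0.595, 0.224] pointing down, gripper open.
Joint ranges: [-2.81, 2.81], [-0.39, 2.02], [-1.27, 1.25], [0.06, 2.57], [-1.19, 4.33], [0.19, 2], [-2.82, 2.82]. Speed limits (rad/s): [1.89, 1.89, 2.39, 2.39, 3.01, 3.01, 3.01].

### API

Orientations are given as a 3x3 rotation matrix whose columns are the frame's x, y, z axes.
In Python, from rig import robot gives the robot as it stands. Calls block until the motion is done:
- robot.move_ptp(position, orientation): joint-space move of the TCP to a pose.
- robot.move_linear(position, velocity=0.15, frame=None, threshold=None): straight line of the TCP; frame=None keeps the orientation; velocity is the mean speed in m/s. With threshold (N) it stops when the force on the tool has changed by that much, and returns True; else False.
- robot.goto_joints(angles): joint-space move.
- robot.gripper_to(opening): finger opening in m; the grip force is fixed at half the most; returns when the fingers have stopped.
- robot.pause(seconds).
- robot.ik(position, orientation): joint angles nearest the present ones, or None.
- robot.get_state(): the state.
- robot.grab_frame(name): name is "scene" or "side" or "wrist"; returns the picture (400x640x3 uint8, red, green, blue); there is no depth.
- robot.camera_info(name): a dict with "fx", "fy", "cx", "cy" (pixels), "dist" ([k1, k2, p1, p2, k3] as OpenCV has them; the pictures are not rectified), "rvec" (rotation vector, rad) and "tvec" (3), from world to camera coordinates, as OpenCV has them. Camera axes: x right, y down, z forward; pixel columns grow to the right and rows downward; lengths in m; the calibration is good to about 2 mm. A picture is of the moment at which its call begins: read the wrist's pose just before it. camera_info takes no time and is no camera call; for the wrist camera it gives the pose at the moment of the call.
A pose or a line that the arm cannot do raises robot.PlanningError and nothing moves.
- robot.sign_off(): hands the job in; it is judged then, once.
The state is a dict: "time": time; "qpos": joint angles; "joint_vel": joint speeds; "effort": joint torques, N m; "ee_pos": TCP position; "tool_rot": TCP orientation; "force": force on the tool from outside, world axes, zero at the start; "moment": the same for the moment, N m; "opening": finger opening in m; "grasp_force": force on a finger pad.
Only numpy, scipy, OpenCV 4.12 (cv2) and the standard library are available. Lean on these libraries where they do the work, as an engineer would, in place of code of your own. Each camera call takes 0.05 s, during which the arm holds its last target. There are 200 camera calls.

### The job

The handle-less wooden specimen case is shut by a touch latch: press the front edge of its lid until the latch clicks, then catch the lid as it springs up and let it rise gently until it stands fully open, never letting it fly up. Take the amber jar with the white cap out of the case, keep it upright, and set it down without dropping it so that it stands in the grey examination tray. Leave the lid open and leave everything else where it is.

Things in the scene. Friction and masses are not known exactly. Their poses are not given: they have to be found in the camera images.
- case: Wooden specimen case, fixed, 190 (x) x 300 (y) mm, walls 8 mm thick and 90 mm high, inner floor 8 mm above the bench. Origin: centre of its underside; x points from its front (latch side, nearest the robot) to the hinge side, y left along the front, z up. Turned by up to 0.3 rad; it stands left or right of the middle.
- cell_mid (a point): Floor of the middle one of the case's three compartments (axes as the case's); the other two lie 95 mm to either side along y. Dividers reach 25 mm above this floor. One thing stands within 6 mm of each centre. A black latch body, 18 mm deep, 45 mm wide, is inside the middle of the front wall, up to 80 mm above this floor.
- lid (a joint): Angle (rad) of the case's lid, a light birch board 190 x 300 x 8 mm. 0: shut, level, 5 mm above the walls, top face 103 mm above the bench. Pressed in: negative, down to a hard stop at -0.026 (front edge 5 mm down); the touch latch clicks and lets go at about -0.018, needing about 4 N at the front edge. Fully open: 1.62, just past upright against a stop, where the hinge spring keeps it.
- lid_press (a point): Round brass press mark, 18 mm across, on the lid's top face, mid-width, 18 mm in from the front edge, 172 mm from the hinge. x along the lid to the hinge, z out of its outer face. Once released, a spring drives the lid up as the hand gives way (about 3 N here); unheld it flies open. A hand on its outer face giving way slowly keeps it in check. Pressing it fully shut again re-latches it.
- lid_hinge (a point): Middle of the hinge line, along the case's y at its far top edge (case x = +95 mm), level with the lid's underside, 95 mm above the bench; the lid's outer face lies 8 mm from it. A steel striker hangs 26 mm out of the middle of the lid's inner face, 172 mm from the hinge. A growing angle lifts the front edge up and over towards the case's +x.
- amber_jar: The jar to bring out: straight-sided amber glass, 38 mm in diameter with a paper label, under a white screw cap 41 mm in diameter and 18 mm high, 78 mm tall in all, about 0.12 kg. Origin: centre of its underside; z up along the jar. It stands in one of the three compartments, hidden until the lid is open.
- tray: Grey plastic examination tray with a white paper sheet, fixed to the bench, 120 (x) x 150 (y) mm outside, walls 5 mm thick and 16 mm high. Origin: centre of its underside, on the bench; inner floor 5 mm above it. It may be turned by up to 0.4 rad and stands on the other side of the middle from the case.
- clear_jar: Bystander in another compartment: clear glass jar with a black cap 41 mm in diameter, 74 mm tall. Origin: centre of its underside.
- card_box: Bystander in another compartment: card box with a blue lid, 57 x 57 mm and 38 mm tall. Origin: centre of its underside.
- blue_box: Bystander on the bench: blue lidded card box with a white label, 83 x 63 x 36 mm. Origin: centre of its underside.
- fox_skull: Bystander: small pale skull, 95 mm long, 38 mm high. Origin: under it, on the bench.
- magnifier: Bystander: round hand magnifier, 64 mm across, with a black handle. Origin: under the centre of its glass.
- pine_cone: Bystander: brown pine cone standing upright, 56 mm across, 70 mm tall. Origin: centre of its underside.
Things that resemble listed ones, but are neither listed nor needed, are in the scene too. What is shaped like the tray but purple or yellow is not meant.

How it is judged:
By the outcome, as a careful person would: the job done as asked, in the order asked, and still so for the second after the job is handed in, with the robot touching nothing.
It also fails if it takes over 72 s, if anything falls off the work surface, if the arm or the gripper's body presses on something with over 40 N, if the wrist force passes 120 N, or if a joint passes its speed limit or range.

## Working session

There is one attempt and no reset: what is moved stays moved. The work goes in short steps, each a Python script; the robot and the scene stay as the last script left them, time stands still between calls to the robot, and variables do not carry over. Pictures are saved under pics/ and viewed, at most 10 in all, crops included, and the job is handed in when it is done.

```bash
ls; mkdir -p pics
cat > h.py <<'E'
import numpy as np, cv2
from rig import robot
def snap(cam,fn):
    ci=robot.camera_info(cam); im=robot.grab_frame(cam)
    cv2.imwrite('pics/'+fn+'.png',im[:,:,::-1]); return im,ci
def K(ci): return np.array([[ci['fx'],0,ci['cx']],[0,ci['fy'],ci['cy']],[0,0,1.]]),np.array(ci['dist'],float)
def ray(ci,px,z):
    "world points of pixels px on plane height z"
    k,d=K(ci); px=np.array(px,float).reshape(-1,1,2)
    u=cv2.undistortPoints(px,k,d).reshape(-1,2)
    R=cv2.Rodrigues(np.array(ci['rvec'],float))[0]; t=np.array(ci['tvec'],float).ravel()
    o=-R.T@t; D=np.c_[u,np.ones(len(u))]@R
    return o+D*((z-o[2])/D[:,2])[:,None]
def proj(ci,P):
    k,d=K(ci); return cv2.projectPoints(np.array(P,float).reshape(-1,3),np.array(ci['rvec'],float),np.array(ci['tvec'],float),k,d)[0].reshape(-1,2)
E
python3 - <<'E'
from h import *
import json
for c in ('scene','side'):
    im,ci=snap(c,c+'0'); print(c,{k:np.round(v,3).tolist() for k,v in ci.items()})
a=cv2.imread('pics/scene0.png');b=cv2.imread('pics/side0.png')
s=robot.get_state();print(s['time'],s['force'],s['opening'],np.round(s['tool_rot'],3).tolist())
E
```

```text
pics
scene {'fx': 516.451, 'fy': 516.451, 'cx': 323.761, 'cy': 202.878, 'dist': [-0.153, 0.0, 0.0, 0.0, 0.0], 'rvec': [2.019, 1.295, -0.556], 'tvec': [-0.23, -0.237, 1.967]}
side {'fx': 420.669, 'fy': 420.669, 'cx': 321.273, 'cy': 197.014, 'dist': [-0.023, 0.0, 0.0, 0.0, 0.0], 'rvec': [0.878, -2.556, 1.009], 'tvec': [0.398, 0.306, 1.073]}
0.1 [ 0.22974579 -0.13326419  0.5467554 ] 0.09411035640291326 [[0.953, 0.304, -0.0], [0.304, -0.953, 0.001], [-0.0, -0.001, -1.0]]
```

View pics/scene0.png

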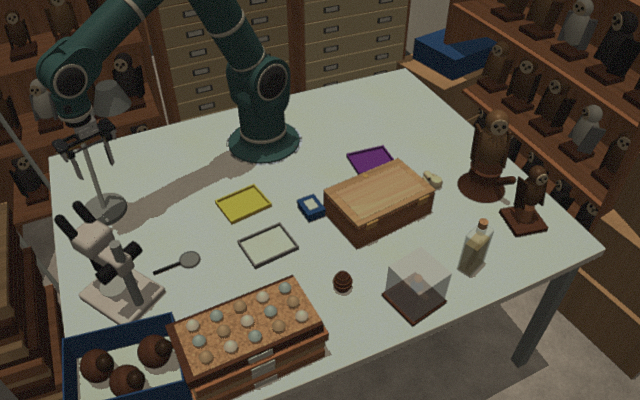

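View pics/side0.png

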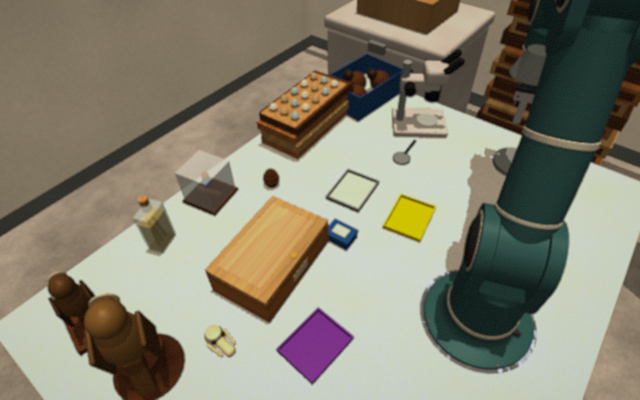

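Scene picture: the wooden case is at (380,202), with the blue box at (311,207). The grey tray with its white sheet is at (268,245), and the lookalikes are yellow at (243,203) and purple at (372,158). The egg box at (250,330) could be mistaken for the case, but it has no plain birch lid. In the side picture the case is at (270,255), the press mark near (293,255) and the tray at (353,190).

I'll check this choice in one close crop.

Run:
```python
import cv2,numpy as np
a=cv2.imread('pics/scene0.png');b=cv2.imread('pics/side0.png')
def grid(im,x0,y0,w,h,s):
    c=cv2.resize(im[y0:y0+h,x0:x0+w],None,fx=s,fy=s,interpolation=cv2.INTER_CUBIC)
    for x in range((x0+19)//20*20,x0+w,20):
        cv2.line(c,((x-x0)*s,0),((x-x0)*s,6),(0,0,255),1);cv2.putText(c,str(x),((x-x0)*s,16),0,.35,(0,0,255),1)
    for y in range((y0+19)//20*20,y0+h,20):
        cv2.line(c,(0,(y-y0)*s),(6,(y-y0)*s),(0,0,255),1);cv2.putText(c,str(y),(8,(y-y0)*s+4),0,.35,(0,0,255),1)
    return c
A=grid(a,230,145,210,140,2*1); 
A=grid(a,235,150,200,120,4);B=grid(b,205,165,200,155,4)
cv2.imwrite('pics/cs.png',A);cv2.imwrite('pics/cb.png',B[:600])
```

```text
(no output)
```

View pics/cs.png

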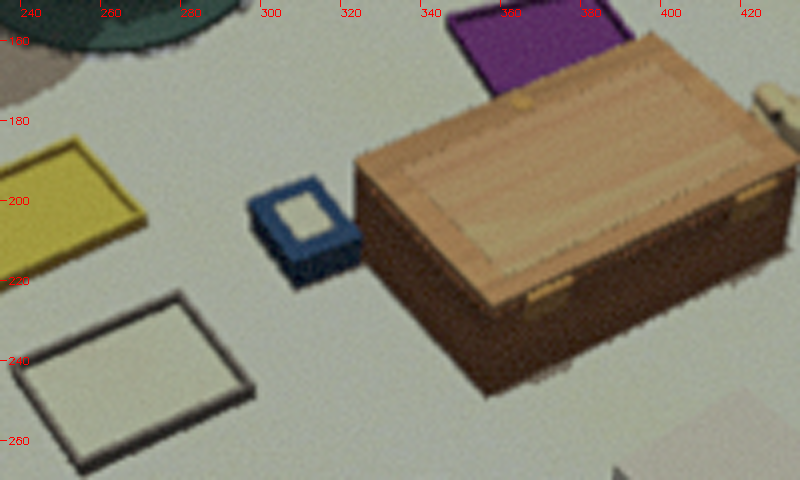

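View pics/cb.png

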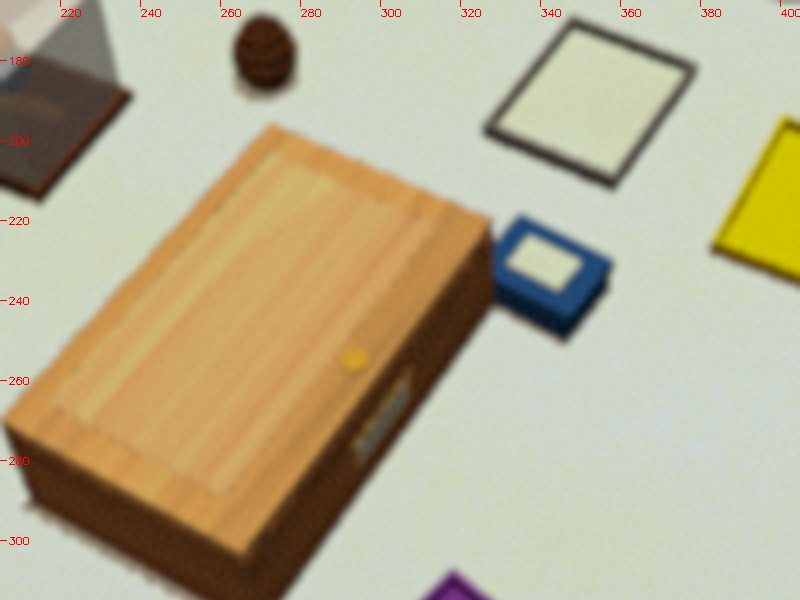

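The crops confirm the choice. In the scene picture the case has a birch lid with the brass mark at (366,175). The tray has a dark grey rim and a white sheet, with corners at (280,223), (299,247), (256,267) and (238,242). The side picture shows the same, with the mark at (293.5,255). The blue box stands beside the case's front corner. Next I fit the poses.

Run:
```python
from h import *
from scipy.optimize import least_squares
ci={c:robot.camera_info(c) for c in('scene','side')}
lid={'scene':[(325,190),(399.25,158.25),(434.5,190.75),(358.75,226.25),(365.75,175.5)],
'side':[(327.5,220),(266.25,303.75),(207,271.25),(272.5,196.25),(293.5,254.75)]}
tray={'scene':[(280,223),(298.75,247.5),(255.75,267.5),(238,242.5)],'side':[(358.5,211),(326.75,197),(348.25,169.5),(379.25,182)]}
for n,L,z in(('lid',lid,.103),('tray',tray,.016)):
    for c in L: print(n,c,ray(ci[c],L[c],z).round(4).tolist())
def fit(L,M,x0):
    def f(p):
        c,s=np.cos(p[2]),np.sin(p[2]);P=M@np.array([[c,s,0],[-s,c,0],[0,0,1]])+[p[0],p[1],0]
        return np.concatenate([(proj(ci[k],P)-L[k]).ravel() for k in L])
    r=least_squares(f,x0,loss='soft_l1');return r.x,f(r.x).round(1)
# front: order scene[0]= which y? decided from sign below
w=ray(ci['scene'],lid['scene'],.103); left=np.sign(w[0,1]-w[1,1]); print(left)
M=np.array([(-.095,.15*left,.103),(-.095,-.15*left,.103),(.095,-.15*left,.103),(.095,.15*left,.103),(-.077,0,.103)])
print(fit(lid,M,[*w[:4,:2].mean(0),0]))
w=ray(ci['scene'],tray['scene'],.016);print(w[:4,:2].mean(0), np.linalg.norm(np.diff(w,axis=0),axis=1))
```

```text
lid scene [[0.4559, 0.0479, 0.103], [0.4146, 0.3415, 0.103], [0.6015, 0.359, 0.103], [0.6392, 0.0712, 0.103], [0.447, 0.1965, 0.103]]
lid side [[0.4475, 0.0451, 0.103], [0.4039, 0.3385, 0.103], [0.5849, 0.364, 0.103], [0.6312, 0.0712, 0.103], [0.4453, 0.192, 0.103]]
tray scene [[0.4504, -0.1055, 0.016], [0.5701, -0.0914, 0.016], [0.5902, -0.2355, 0.016], [0.4749, -0.2524, 0.016]]
tray side [[0.4389, -0.1005, 0.016], [0.5537, -0.0879, 0.016], [0.5745, -0.2346, 0.016], [0.4576, -0.2476, 0.016]]
-1.0
(array([0.52096627, 0.20514371, 0.14728607]), array([-2.4, -0.9, -1.9, -1.5,  0.7, -2.4, -0.5, -0.5, -1.1, -0.2,  0.1,
       -0.7, -0.7,  0.1, -3.2, -0.7, -1.3, -1. , -0.3,  0.6]))
[ 0.52140232 -0.17119668] [0.12056513 0.1454654  0.11656639]
```

```bash
cat >> h.py <<'E'
def down(yaw):
    c,s=np.cos(yaw),np.sin(yaw); return np.array([[c,s,0],[s,-c,0],[0,0,-1.]])
E
python3 - <<'E'
from h import *
p=robot.get_state()['ee_pos']; robot.move_linear([p[0],p[1],.42],velocity=.2)
for P in([.42,.05,.5],[.45,.05,.45],[.45,.05,.4]):
    try: robot.move_ptp(P,down(.147)); break
    except robot.PlanningError as e: print(P,e)
robot.gripper_to(.0)
robot.pause(.3)
im,ci=snap('wrist','w1'); s=robot.get_state();print(s['time'],s['ee_pos'],s['force'],ci['fx'],s['qpos'])
print(proj(ci,[[.52,.205,.103],[.52,-.17,.016],[.445,.192,.103]]))
E
```

```text
5.4417 [0.4199939  0.0499931  0.50000336] [-0.6631982  -0.90656191 -0.2375748 ] 310.15794048369236 [ 0.82696687 -0.11283574 -0.89860741  1.58653822 -0.08835708  1.62529906
 -1.49717116]
[[240.33120303  85.59742191]
 [437.49876656 118.01591773]
 [244.47774687 131.44232669]]
```

View pics/w1.png

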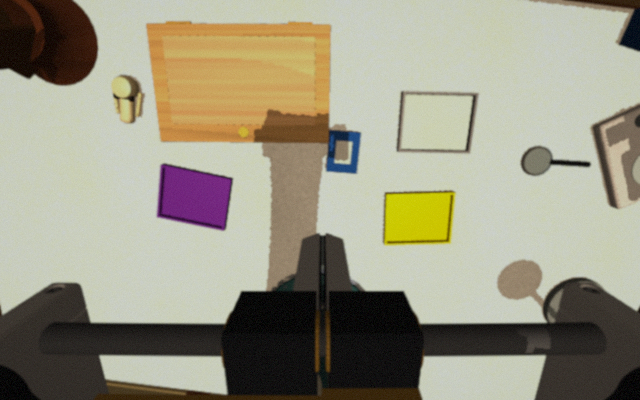

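The wrist picture shows the lid corners at (148,24), (331,25), (329,142) and (162,142), with the mark at (243,132). The tray corners are at (401,92), (477,94), (470,153) and (397,151).

Run:
```python
from h import *
from scipy.optimize import least_squares
ci={c:robot.camera_info(c) for c in('scene','side','wrist')}
lid={'scene':[(325,190),(399.25,158.25),(434.5,190.75),(358.75,226.25),(365.75,175.5)],
'side':[(327.5,220),(266.25,303.75),(207,271.25),(272.5,196.25),(293.5,254.75)],
'wrist':[(329,142),(162,142),(148,24),(331,25),(243.5,132)]}
tray={'scene':[(280,223),(298.75,247.5),(255.75,267.5),(238,242.5)],'side':[(358.5,211),(326.75,197),(348.25,169.5),(379.25,182)],
'wrist':[(397,151),(401,92),(477,94),(470,153)]}
M=np.array([(-.095,-.15,.103),(-.095,.15,.103),(.095,.15,.103),(.095,-.15,.103),(-.077,0,.103)])
T=np.array([(-.06,.075,.016),(.06,.075,.016),(.06,-.075,.016),(-.06,-.075,.016)])
def fit(L,M,x0):
    def f(p):
        c,s=np.cos(p[2]),np.sin(p[2]);P=M@np.array([[c,s,0],[-s,c,0],[0,0,1]])+[p[0],p[1],0]
        return np.concatenate([(proj(ci[k],P)-L[k]).ravel() for k in L])
    r=least_squares(f,x0,loss='soft_l1');return r.x.round(4),f(r.x).round(1)
for k in ci:
    print(k,fit({k:lid[k]},M,[.52,.2,.15]),fit({k:tray[k]},T,[.52,-.17,.1]))
```

```text
scene (array([0.5268, 0.2059, 0.1311]), array([-1.4, -0.4, -0.1, -0.3,  2.1, -0.7, -0.3,  0.5,  0.3,  0.7])) (array([ 0.5213, -0.1711,  0.144 ]), array([ 0.1,  0.2,  1. , -0.4, -0.2,  0.4, -0.7, -0.3]))
side (array([0.5186, 0.2044, 0.1475]), array([ 0.9, -0.5,  0.3,  0.4, -2.3, -0.4, -0.6, -0.8,  0.5,  0.8])) (array([ 0.5064, -0.1677,  0.1236]), array([ 0.4,  0.2, -1.1, -0. , -0.2, -0.1,  0.7, -0.1]))
wrist (array([0.5198, 0.2024, 0.1379]), array([ 0.5,  1.3, -0.8,  0.1, -1.8, -0.4,  0.3, -0.6,  1. ,  0.3])) (array([ 0.5094, -0.17  ,  0.1403]), array([ 0.1,  1.8,  0.5, -0.3,  0.1, -1.4, -1. ,  0.4]))
```

```bash
cat >> h.py <<'E'
CASE=(.520,.203,.139); TRAY=(.510,-.170,.135)
def c2w(x,y,z,F=CASE):
    c,s=np.cos(F[2]),np.sin(F[2]); return np.array([F[0]+c*x-s*y,F[1]+s*x+c*y,z])
def arc(th,h=.008):
    r=.180-.020*min(max(th,0)/1.6,1)
    return c2w(.095-r*np.cos(th)+.008*np.sin(th)+h,0,.114+r*np.sin(th)+.008*np.cos(th))
E
cat > press.py <<'E'
from h import *
def st(l):
    s=robot.get_state(); print(l,round(s['time'],2),s['ee_pos'].round(4).tolist(),np.round(s['force'],2).tolist(),flush=True); return s
R=down(CASE[2])
for th in (0,.8,1.62): assert robot.ik(arc(th),R) is not None
robot.move_ptp(arc(0)+[0,0,.06],R)
robot.move_linear(arc(0)+[0,0,.006],velocity=.1); f0=np.array(st('pre')['force'])
hit=robot.move_linear(arc(0)-[0,0,.0046],velocity=.02,threshold=10); s=st('pressed %s'%hit)
robot.move_linear(arc(.02),velocity=.02); s=st('up1')
robot.move_linear(arc(.06),velocity=.03); s=st('up2')
if abs(s['force'][2]-f0[2])<1: print('NOT RELEASED?'); raise SystemExit
for th in np.arange(.2,1.63,.142):
    robot.move_linear(arc(th),velocity=.06); st('th %.2f'%th)
E
python3 press.py
```

```text
pre 7.45 [0.444, 0.1924, 0.1284] [-0.7, 0.65, -0.0]
pressed False 8.13 [0.4439, 0.1924, 0.1175] [-1.06, -0.76, 5.96]
up1 8.69 [0.4442, 0.1924, 0.1256] [0.76, 0.2, 2.5]
up2 9.08 [0.4453, 0.1926, 0.1329] [-0.85, 0.9, 2.58]
th 0.20 9.65 [0.4517, 0.1935, 0.1573] [1.05, 2.19, 1.7]
th 0.34 10.22 [0.4609, 0.1947, 0.1805] [1.06, 0.08, 0.87]
th 0.48 10.78 [0.4733, 0.1965, 0.202] [1.44, 0.13, 1.37]
th 0.63 11.34 [0.4885, 0.1986, 0.2213] [0.87, 0.23, 1.61]
th 0.77 11.9 [0.5061, 0.2011, 0.238] [0.71, -0.06, 2.26]
th 0.91 12.45 [0.5258, 0.2038, 0.2519] [0.63, -1.33, 1.09]
th 1.05 13.0 [0.5469, 0.2068, 0.2627] [1.16, -0.56, 2.24]
th 1.19 13.54 [0.5691, 0.2099, 0.2702] [1.23, 0.14, 1.6]
th 1.34 14.08 [0.592, 0.2131, 0.2744] [1.29, 0.36, 1.66]
th 1.48 14.62 [0.615, 0.2163, 0.2753] [1.7, -0.93, 0.11]
th 1.62 15.15 [0.6377, 0.2195, 0.273] [1.78, -0.94, -1.29]
```

Run:
```python
from h import *
R=down(CASE[2]); e=arc(1.62)
robot.move_linear(e+.045*np.array([R[0,0],R[1,0],0]),velocity=.05)
robot.move_linear(e+.06*np.array([R[0,0],R[1,0],0])+[0,0,.16],velocity=.2)
for P in([.45,.15,.46],[.42,.12,.46],[.42,.05,.5]):
    try: robot.move_linear(P,velocity=.25); break
    except robot.PlanningError as x: print(P,x)
robot.pause(.2)
im,ci=snap('wrist','w2'); s=robot.get_state();print(s['time'],s['ee_pos'],s['force'])
c=np.array([c2w(0,y,.086) for y in(.095,0,-.095)]);print(proj(ci,c).round(0).tolist())
```

```text
18.5917 [0.45035675 0.15016553 0.45955465] [ 0.96333424 -0.9967612   0.11279853]
[[239.0, 113.0], [297.0, 113.0], [354.0, 113.0]]
```

View pics/w2.png

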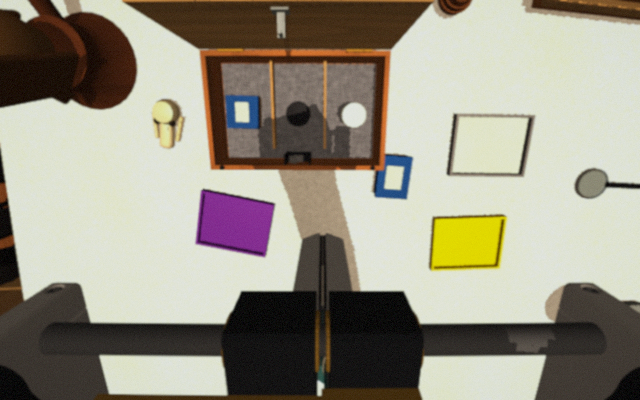

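The lid stands open. The white cap of the amber jar is at (354,115) in the right compartment, the black cap is in the middle one, and the blue-lidded card box is in the left one. I'll find the cap's centre and grasp it.

```bash
cat > grasp.py <<'E'
from h import *
def cap(cam,z=.086):
    ci=robot.camera_info(cam); im=robot.grab_frame(cam)
    u,v=proj(ci,[c2w(0,-.095,z)])[0]; m=np.zeros(im.shape[:2],np.uint8); cv2.circle(m,(int(u),int(v)),int(.035*ci['fx']/.4),1,-1)
    b=((im.min(2)>150)&(m>0)).astype(np.uint8)
    n,_,s,c=cv2.connectedComponentsWithStats(b); i=1+np.argmax(s[1:,4]); print(c[i],s[i])
    return ray(ci,c[i],z)[0]
R=down(CASE[2])
p=cap('wrist'); print(p)
robot.gripper_to(.054)
robot.move_ptp([p[0],p[1],.24],R)
d=np.array(CASE[:2]); o=(p[:2]-d)@R[:2,0],(p[:2]-d)@np.array([-R[1,0],R[0,0]]); print('case xy',o)
snap('wrist','w3')
robot.pause(.2)
hit=robot.move_linear([p[0],p[1],.0765],velocity=.08,threshold=6); s=robot.get_state();print(hit,s['ee_pos'],s['force'],s['time'])
if not hit:
    robot.gripper_to(.0); s=robot.get_state();print(s['opening'],s['grasp_force'],s['force'],s['time'])
E
python3 grasp.py
```

```text
[353.69438669 114.63201663] [342 102  24  26 481]
[0.53070318 0.10888857 0.086     ]
case xy (np.float64(-0.00243946075393884), np.float64(-0.09468668881758986))
False [0.5308796  0.10891151 0.07679321] [0.43019927 0.51530785 0.26266792] 22.975
0.040232138058925206 30.000576674938202 [-0.00461152 -0.55099557  2.66586495] 23.35
```

Run:
```python
from h import *
p=np.array(robot.get_state()['ee_pos'])
robot.move_linear([p[0],p[1],.25],velocity=.1)
s=robot.get_state();print(s['opening'],s['grasp_force'],s['force'])
robot.move_linear([TRAY[0],TRAY[1],.25],velocity=.12)
robot.move_linear([TRAY[0],TRAY[1],.085],velocity=.08)
robot.pause(.3)
snap('wrist','w4');snap('side','s4')
hit=robot.move_linear([TRAY[0],TRAY[1],.0705],velocity=.015,threshold=3); s=robot.get_state();print(hit,s['ee_pos'],s['force'],s['opening'],s['time'])
```

```text
0.04013572355556672 29.999788999557495 [-1.00899085 -0.7506109  -0.95871235]
True [ 0.50993446 -0.16999319  0.07342458] [-1.07327298  0.12737315  5.10720697] 0.03987294300984416 31.0583
```

View pics/s4.png

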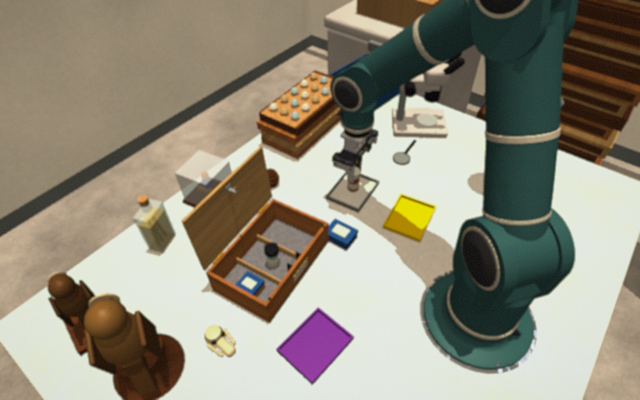

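The side picture shows the jar held upright over the grey tray at (353,186), the lid open and the other things in place. The jar touched down at z=0.0734, as expected, so I release it and back off.

Run:
```python
from h import *
robot.gripper_to(.07); robot.pause(.3)
robot.move_linear([TRAY[0],TRAY[1],.22],velocity=.08)
robot.move_linear([.42,-.17,.40],velocity=.2)
robot.pause(.5)
snap('wrist','w5');im,_=snap('side','s5')
a=cv2.imread('pics/w5.png');b=cv2.imread('pics/s5.png')[130:330,170:430]
cv2.imwrite('pics/f.png',np.vstack([cv2.resize(a,(480,300)),cv2.resize(b,(480,300))]))
s=robot.get_state();print(s['time'],s['force'])
```

```text
35.75 [ 0.85990454 -1.40203699  0.60961701]
```

View pics/f.png

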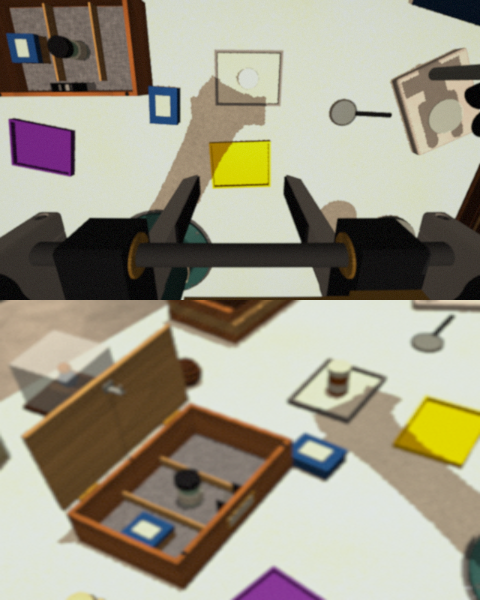

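The final picture shows the jar standing upright in the tray, at (247,77) in the upper view and (339,378) in the lower. The lid is open and everything else is where it was.

```bash
python3 -c "
from rig import robot
print(robot.sign_off())"
```

```text
the job is handed in; nothing more can be done
None
```

The job is handed in: I opened the case with the lid held in check the whole way up, and the amber jar now stands upright in the grey tray with the lid open, at about 36 s of the 72 s allowed.

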